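# Run the wing nut of a pipe clamp down snug

### The arm

A 7-joint arm with a two-finger parallel gripper is mounted at the origin on the work surface. World frame = base frame: x ahead of the robot, y to its left, z up, the work surface at z = 0. Lengths are in m, angles in degrees, forces in N, time in s.
With the tool pointing down it reaches from about 0.425 to 0.875 m from the base axis. Payload 4.7 kg.
Tool frame: the origin (TCP) lies midway between the tips of the shut fingers; the grasp point (between the pads) lies 19 mm behind it; z points along the fingers, y is the direction in which the jaws open and shut (so a half turn about z gives the same grasp; the last joint's range is limited). The gripper opens to 85 mm and grips with 20 to 120 N. Pads are 22 mm wide; open, the fingers measure 114 mm over their backs; the gripper's body (76 mm by 85 mm) begins 54 mm behind the grasp point. The pads swing forward as they close: fully open they stand 13 mm farther back than shut.
Start: joints at [73.058, 18.392, -4.016, 83.108, 1.295, 78.541, -3.26], TCP at [0.198, -0.619, 0.231] pointing down, gripper open.
Joint ranges: [-163.93, 163.93], [-17.29, 119.83], [-79.2, 71.16], [3.27, 140.29], [-89.18, 269.18], [5.43, 117.66], [-154.24, 154.24]. Speed limits (degrees/s): [147.25, 147.25, 180, 180, 180, 180, 180].

### API

Orientations are given as a 3x3 rotation matrix whose columns are the frame's x, y, z axes.
In Python, from workcell import state, grab_frame, camera_info, job_done gives the robot as it stands. The module is installed in compiled form; this text tells all that it offers.
- The arm moves only by the tool jog_arm, never from a script. Its argument "plan" is text: rows parted by semicolons, each of 7 numbers parted by spaces: the turn, a rotation vector about the world's x, y, z in rad, then the shift along the world's x, y, z in mm, then the finger opening in mm, from 0 to 85.4. In form: wx wy wz x y z hand; .... A call has 1 to 5 rows; each row is the pose to reach, as a shift and turn from the pose measured when the call began; what a row does not reach only later rows make up. A row lasts 1/8 s, in which the tool goes at most 62.5 mm and 10.7 degrees, less where a joint would pass 70% of its speed; a pose out of reach is approached as far as the arm can. A call with a gripper value outside its range is refused whole. The fingers move at their own pace and stop on an object; "grip_force" is the grip in N (left out, the last holds). Time passes only in rows, so rows that repeat a pose let the fingers close. It gives the time, the measured TCP pose, the force and the opening at its end, in the units of the state.
- state(): the state, without advancing time (a new reading comes with each control period).
- grab_frame(name): name is "scene" or "top" or "wrist"; returns the picture (384x512x3 uint8, red, green, blue); there is no depth.
- camera_info(name): a dict with "intrinsics" (3x3 intrinsics, pixels), "R" (3x3) and "t" (3): a world point X has camera coordinates R X + t; the wrist camera has in their place "tool_from_camera" (4x4, takes a point from camera to tool coordinates, whose origin is the TCP and whose axes are the flange's). Camera axes: x right, y down, z forward; pixel columns grow to the right and rows downward; lengths in m; the calibration is good to about 2 mm. A picture is of the moment at which its call begins: read the wrist's pose just before it. camera_info takes no time and is no camera call.
- job_done(): hands the job in, once; it reports no verdict.
The state is a dict: "clock": time; "joint_positions": joint angles; "qvel": joint speeds; "effort": joint torques, N m; "eef_pos": TCP position; "eef_rot": TCP orientation; "contact_force": force on the tool from outside, world axes, zero at the start; "torque": the same for the moment, N m; "opening": finger opening in m.
Only numpy, scipy, OpenCV 4.12 (cv2) and the standard library are available. Lean on these libraries where they do the work, as an engineer would, in place of code of your own. Each camera call takes 0.05 s, during which the arm holds its last target. There are 200 camera calls.

### The job

The pipe clamp on the strainer line is closed and its bolt stands in the slot, but its wing nut is still backed off by more than a turn. Stroke the wings round with a fingertip, clockwise seen from above, until the nut is fully home on the clamp and turns no further, and stop pushing there. Do not take the nut between the fingers or force it, and leave the jug, the gasket, the spare screen and the brush where they are.

Things in the scene. Friction and masses are not known exactly. Their poses are not given: they have to be found in the camera images.
- line: Strainer line, fixed to the steel bench: stainless pipe, 64 mm thick beside the clamp, on a 140 x 420 x 8 mm base plate. Origin: centre of the plate's underside, on the bench. Pipe axis along its y, 110 mm up; the clamp bolt stands on its +x side (away from the robot). A valve is on the pipe at y = -100 to -132 mm; its black lever reaches y = -225 mm, top 168 mm up. Only the nut moves.
- clamp (a point): Centre of the closed pipe clamp, on the pipe axis 110 mm above the bench; axes as the line's. Steel ring 92 mm across, 22 mm wide along y, so 46 mm above this point at its top. Two slotted lugs reach 76 mm to +x, 22 mm wide, top 14 mm above this point. The vertical 9 mm bolt stands in their slot 66 mm to +x; its end is 31.5 mm above this point. The wing nut sits on it.
- wing_nut (a joint): Turn of the wing nut about the vertical bolt in rad: 0 = fully home on the lugs (a hard stop); it grows as the nut is backed off (anticlockwise from above), up to 11. Right-hand thread, 2 mm a turn. It turns easily (0.02 N m) and stays where it is left.
- nut_wings (a point): Dull bronze wing nut: this point is on the bolt axis, 19 mm over the nut's underside, turning with the nut; 143 mm above the bench when home. Two wings along its +x and -x, 52 mm tip to tip, 5 mm thick; at 17 mm from the axis they reach from 9 mm below to 9.5 mm above this point. Hub 16 to 21 mm across, its top 6 mm below this point. When home, +x points 0.45 rad clockwise (from above) of the line's +x.
- jug: Bystander: translucent measuring jug, 180 mm high, 156 mm across the rim, on the pan of the bench scale. Origin under its centre.
- gasket: Bystander: spare white gasket ring, 77 mm across, 6 mm thick, flat on the bench. Origin under its centre.
- screen: Bystander: spare strainer screen, a metal cylinder 53 mm across and 110 mm high, standing on the bench. Origin under its centre.
- brush: Bystander: white cleaning brush lying on the bench between the line and the robot. Origin near its middle, on the bench.

How it is judged:
By the outcome, as a careful person would: the job done as asked, in the order asked, and still so for the second after the job is handed in, with the robot touching nothing.
It also fails if it takes over 58 s, if anything falls off the work surface, if the arm or the gripper's body presses on something with over 40 N, if the wrist force passes 120 N, or if a joint passes its speed limit or range.

## Working session

There is one attempt and no reset: what is moved stays moved. The work goes in short steps, Python scripts to look and compute and a tool call to move; the robot and the scene stay as the last step left them, time stands still between calls to the robot, and variables do not carry over. Pictures are saved under pics/ and viewed, about 8 in all and at most 12, crops included, and the job is handed in when it is done.

Besides the shell and the picture viewer there is one more tool, called after "Request:" in YAML: its name, and indented under it one key for each argument. jog_arm: Moves the arm, as the interface text tells. Its arguments: {"type":"object","properties":{"plan":{"type":"string"},"grip_force":{"type":"number"}},"required":["plan"]}

```bash
mkdir -p pics; cat > h.py <<'E'
import numpy as np, cv2
from workcell import *
def save(n,f,crop=None,s=1):
    im=grab_frame(n)[:,:,::-1]
    cv2.imwrite(f'pics/{f}_raw.png',im)
    if crop: im=im[crop[1]:crop[3],crop[0]:crop[2]]
    cv2.imwrite(f'pics/{f}.png',cv2.resize(im,None,fx=s,fy=s,interpolation=cv2.INTER_CUBIC))
def cam(n):
    c=camera_info(n); return np.array(c['intrinsics']),np.array(c['R']),np.array(c['t'])
def ray(n,u,v,z):
    K,R,t=cam(n); o=-R.T@t; d=R.T@np.linalg.solve(K,[u,v,1]); return o+d*(z-o[2])/d[2]
def proj(n,X):
    K,R,t=cam(n); p=K@(R@np.array(X)+t); return p[:2]/p[2]
E
python3 - <<'E'
from h import *
a=grab_frame('scene')[:,:,::-1];b=grab_frame('top')[:,:,::-1]
cv2.imwrite('pics/s0.png',a);cv2.imwrite('pics/t0.png',b)
for n in('scene','top'):
    K,R,t=cam(n);print(n,K[0,0],-R.T@t,R.round(2).tolist())
s=state();print(s['clock'],s['eef_pos'],np.round(s['eef_rot'],2).tolist(),s['opening'])
E
```

```text
scene 383.68272058901 [ 1.16031006 -0.44176193  0.79595092] [[0.44, 0.9, 0.02], [0.64, -0.3, -0.7], [-0.62, 0.32, -0.71]]
top 387.67411015191675 [ 0.50940687 -0.16124945  1.27399116] [[0.03, -1.0, -0.01], [-1.0, -0.03, -0.04], [0.04, 0.01, -1.0]]
0.1 [ 0.19797453 -0.61862734  0.2303262 ] [[0.95, 0.3, -0.0], [0.3, -0.95, 0.0], [-0.0, -0.0, -1.0]] 0.0855547796567079
```

View pics/s0.png

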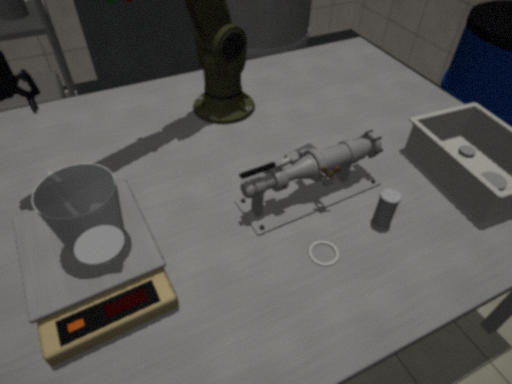

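View pics/t0.png

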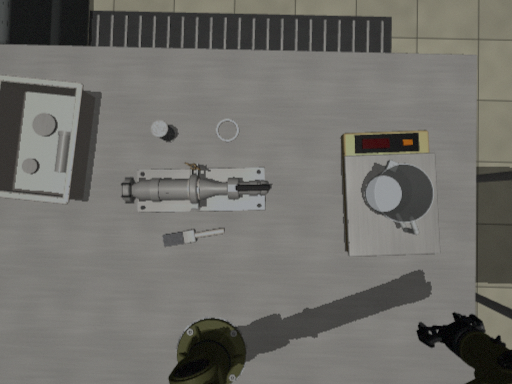

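The top view shows the line with the plate's corners at about (138,170)–(266,210), the clamp near (198,187) and a bronze nut near (193,168). I'll zoom in on both views.

```bash
python3 - <<'E'
from h import *
a=cv2.imread('pics/s0.png')[130:230,230:390];b=cv2.imread('pics/t0.png')[150:220,115:275]
z=lambda i:cv2.resize(i,None,fx=5,fy=5,interpolation=cv2.INTER_CUBIC)
im=np.vstack([z(a)[:250+0], z(b)]) if 0 else np.vstack([cv2.resize(a[:75],(800,300),interpolation=cv2.INTER_CUBIC) if 0 else z(a)[50:300],z(b)])
cv2.imwrite('pics/z0.png',im)
# plate corner bolts in top view
for u,v in[(138,170),(266,167),(268,209),(138,212)]:print(ray('top',u,v,.008).round(3))
E
```

```text
[0.586 0.258 0.008]
[ 0.607 -0.161  0.008]
[ 0.47  -0.171  0.008]
[0.449 0.253 0.008]
```

View pics/z0.png

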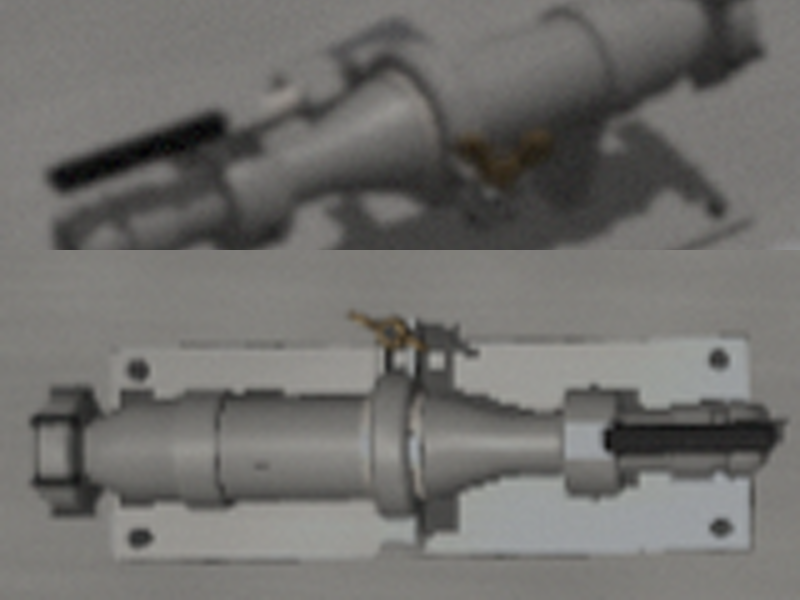

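```bash
python3 - <<'E'
from h import *
b=cv2.imread('pics/t0.png').astype(int)
m=((b[:,:,2]-b[:,:,0])>18).astype(np.uint8);m[:155]=0;m[180:]=0;m[:,:175]=0;m[:,215:]=0
v,u=np.nonzero(m);P=np.array([ray('top',x,y,.146)[:2] for x,y in zip(u,v)])
c=P.mean(0);w,V=np.linalg.eigh(np.cov(P.T));d=V[:,1];q=(P-c)@d
print(len(u),'mean',c,'dir',np.degrees(np.arctan2(d[1],d[0])),'mid',c+d*(q.max()+q.min())/2,np.ptp(q))
C=[ray('top',x,y,.008)[:2] for x,y in[(137,169.6),(265,167.6),(265.2,210),(138.3,211.6)]]
o=np.mean(C,0);y=C[0]+C[3]-C[1]-C[2];y=y/np.linalg.norm(y);print('line',o,y,np.degrees(np.arctan2(-y[0],y[1])),np.linalg.norm(C[0]-C[1]),np.linalg.norm(C[1]-C[2]))
x=np.array([y[1],-y[0]])
print('rel to line',(c-o)@x,(c-o)@y, 'nut by line x',(c@x,))
a=cv2.imread('pics/s0.png').astype(int)
m=((a[:,:,2]-a[:,:,0])>18);m[:140]=0;m[200:]=0;m[:,:300]=0;m[:,:]&=True;m[:,360:]=0
v,u=np.nonzero(m);print('scene nut px',len(u),u.mean(),v.mean(),'pred',proj('scene',[*c,.146]),ray('scene',u.mean(),v.mean(),.146))
E
```

```text
41 mean [0.5931768  0.05316414] dir 68.87657614512786 mid [0.59382032 0.05482983] 0.0447097922564243
line [0.52717459 0.04843599] [-0.03964801  0.99921371] 2.2722589864550677 0.4202347903327226 0.13847360017610913
rel to line 0.06613777653783624 0.0021075757109049243 nut by line x (np.float64(0.5948182450248846),)
scene nut px 53 330.39622641509436 170.47169811320754 pred [329.8313112  169.59104557] [0.59659633 0.05260064 0.146     ]
```

```bash
cat >> h.py <<'E'
B=np.array([594,52.5])
def cen(phi,r,g=0,a=11,b=14.5):
    p=np.radians(phi);u=np.array([np.cos(p),np.sin(p)]);n=np.array([-u[1],u[0]])
    s=np.array([0 if abs(n[0])<.05 else -np.sign(n[0])*a, 0 if abs(n[1])<.05 else -np.sign(n[1])*b])
    return r*u+(2.5+g)*n-s   # mm from bolt
E
python3 - <<'E'
from h import *
for p,r,g in[(69,18,12),(69,18,0),(45,20,0),(20,25,0),(0,18,0),(-20,16,0),(-45,17,0),(-70,22,0),(-90,18,0),(-110,15,0)]:
    c=cen(p,r,g);print(p,c.round(1),(B+c).round(1))
for u,v in[(395,190)]:print('jug',ray('top',u,v,.2))
E
```

```text
69 [-18.1  36.5] [575.9  89. ]
69 [-6.9 32.2] [587.1  84.7]
45 [ 1.4 30.4] [595.4  82.9]
20 [11.6 25.4] [605.6  77.9]
0 [18. 17.] [612.   69.5]
-20 [26.9 11.4] [620.9  63.9]
-45 [24.8  4.2] [618.8  56.7]
-70 [20.9 -5.3] [614.9  47.2]
-90 [ 13.5 -18. ] [607.5  34.5]
-110 [  8.2 -29.5] [602.2  23. ]
jug [ 0.53722378 -0.51889961  0.2       ]
```

Request:
jog_arm:
  plan: "0 0 0 0 0 60 0; 0 0 0 0 0 120 0; 0 0 0 0 0 170 0; 0 0 -0.1 30 45 170 0; 0 0 -0.2 60 95 170 0"
  grip_force: 20

```text
clock: 0.72
eef_pos: [0.2584, -0.5231, 0.4001]
eef_rot: [[0.995, 0.105, 0.0], [0.105, -0.995, 0.002], [0.0, -0.002, -1.0]]
contact_force: [1.3, -0.1, -0.5]
opening: 0.0
```

Request:
jog_arm:
  plan: "0 0 -0.05 30 54 0 0; 0 0 -0.105 59 108 0 0; 0 0 -0.105 88 162 0 0; 0 0 -0.105 117 217 0 0; 0 0 -0.105 146 272 0 0"

```text
clock: 1.35
eef_pos: [0.4049, -0.2491, 0.3998]
eef_rot: [[1.0, -0.0, 0.0], [-0.0, -1.0, 0.002], [0.0, -0.002, -1.0]]
contact_force: [1.7, 0.4, 0.2]
opening: -0.0
```

Request:
jog_arm:
  plan: "0 0 0 29 55 0 0; 0 0 0 58 110 0 0; 0 0 0 87 165 0 0; 0 0 0 116 220 -30 0; 0 0 0 145 275 -60 0"

```text
clock: 1.98
eef_pos: [0.5446, 0.0163, 0.3453]
eef_rot: [[1.0, -0.001, 0.001], [-0.001, -1.0, 0.001], [0.001, -0.001, -1.0]]
contact_force: [-0.3, -0.0, -0.4]
opening: 0.0004
```

Request:
jog_arm:
  plan: "0 0 0 14 32 -45 0; 0 0 0 28 64 -90 0; 0 0 0 33 76 -130 0; 0 0 0 33 76 -155 0; 0 0 0 33 76 -155 0"

```text
clock: 2.6
eef_pos: [0.5759, 0.0919, 0.1878]
eef_rot: [[1.0, -0.0, -0.004], [-0.0, -1.0, 0.001], [-0.004, -0.001, -1.0]]
contact_force: [0.3, -0.2, 0.8]
opening: 0.0
```

```bash
python3 - <<'E'
from h import *
s=state();print(s['eef_pos'],camera_info('wrist')['tool_from_camera'])
w=grab_frame('wrist')[:,:,::-1];t=grab_frame('scene')[:,:,::-1]
t=cv2.resize(t[100:220,260:400],(560,480),interpolation=cv2.INTER_CUBIC)[:,:400]
cv2.imwrite('pics/w1.png',w)
cv2.imwrite('pics/ws1.png',np.hstack([cv2.resize(w,(400,300)),t[90:390]]))
E
```

```text
[0.575916   0.09193236 0.18777512] [[ 6.47341596e-04 -9.54640711e-01 -2.97759456e-01  7.62562117e-02]
 [ 9.99999782e-01  5.79990697e-04  3.14544916e-04  2.32272452e-04]
 [-1.27579668e-04 -2.97759595e-01  9.54640879e-01 -1.43082102e-01]
 [ 0.00000000e+00  0.00000000e+00  0.00000000e+00  1.00000000e+00]]
```

View pics/ws1.png

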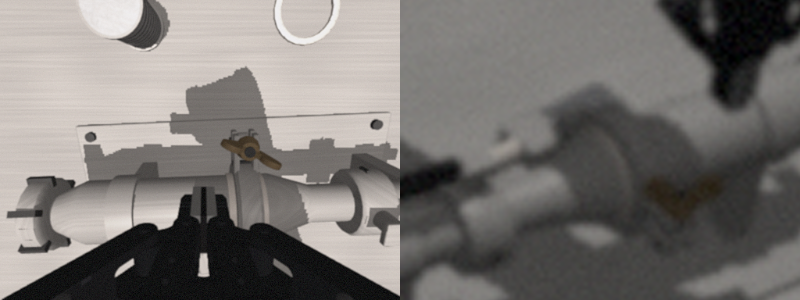

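The wrist view shows the nut at about (250,152) in the half-size picture, with its left wing up, which agrees with 69°. The scene view shows the fingers above and to its side.

```bash
cat >> h.py <<'E'
def nut(z=.146,f=None):
    s=state();w=grab_frame('wrist')
    if f: cv2.imwrite(f'pics/{f}.png',w[:,:,::-1])
    c=camera_info('wrist');T=np.eye(4);T[:3,:3]=s['eef_rot'];T[:3,3]=s['eef_pos'];T=T@np.array(c['tool_from_camera'])
    i=w.astype(int);m=((i[:,:,0]-i[:,:,2]>30)&(i[:,:,0]<200)).astype(np.uint8)
    n,l,st,_=cv2.connectedComponentsWithStats(m);k=1+st[1:,4].argmax();v,u=np.nonzero(l==k)
    (cx,cy),sz,_=r=cv2.minAreaRect(np.c_[u,v].astype(np.float32));bx=cv2.boxPoints(r)
    if sz[0]<0:pass
    e=[bx[i]-bx[(i+1)%4] for i in(0,1)];j=int(np.linalg.norm(e[1])>np.linalg.norm(e[0]))
    A=(bx[j]+bx[(j+3)%4])/2;Bq=(bx[(j+1)%4]+bx[(j+2)%4])/2
    K=np.array(c['intrinsics'])
    def g(p):
        d=T[:3,:3]@np.linalg.solve(K,[*p,1]);return (T[:3,3]+d*(z-T[2,3])/d[2])[:2]*1000
    a,b=g(A),g(Bq);d=a-b
    print('nut px',(round(cx),round(cy)),'n',len(u),'mid',((a+b)/2).round(1),'dir',round(np.degrees(np.arctan2(d[1],d[0]))%180,1),'len',np.linalg.norm(d).round(1),'tcp',(np.array(s['eef_pos'])*1e3).round(1),'F',np.round(s['contact_force'],1),'t',s['clock'])
E
python3 -c "
from h import *
nut()"
```

```text
nut px (309, 196) n 326 mid [595.3  61. ] dir 94.6 len 28.2 tcp [578.   92.1 191. ] F [ 0.6 -0.1 -0.3] t 2.7
```

```bash
python3 - <<'E'
import re
t=open('h.py').read()
t=t.replace("m=((i[:,:,0]-i[:,:,2]>30)&(i[:,:,0]<200)).astype(np.uint8)","m=(i[:,:,0]-i[:,:,2]>0.25*i[:,:,0]+4).astype(np.uint8);m=cv2.morphologyEx(m,cv2.MORPH_CLOSE,np.ones((9,9)))")
open('h.py','w').write(t)
E
python3 -c "
from h import *
nut()"
```

```text
nut px (322, 196) n 1109 mid [595.3  52.1] dir 58.4 len 51.2 tcp [578.4  92.1 191.7] F [-0.1 -0.6  0.7] t 2.75
```

Request:
jog_arm:
  plan: "0 0 0 0 0 -30 0; 0 0 0 0 0 -48 0; 0 0 0 0 0 -48 0; 0 0 0 9 -7 -48 0; 0 0 0 17 -9 -48 0"

```text
clock: 3.42
eef_pos: [0.5968, 0.0823, 0.1449]
eef_rot: [[1.0, -0.003, 0.005], [-0.003, -1.0, 0.001], [0.005, -0.001, -1.0]]
contact_force: [-1.8, -0.1, 1.7]
opening: -0.0004
```

```bash
python3 -c "
from h import *
nut(f='w2')"
```

```text
nut px (321, 255) n 1749 mid [596.8  50.8] dir 51.9 len 52.3 tcp [596.8  82.3 144.9] F [-1.8 -0.1  1.7] t 3.425
```

View pics/w2.png

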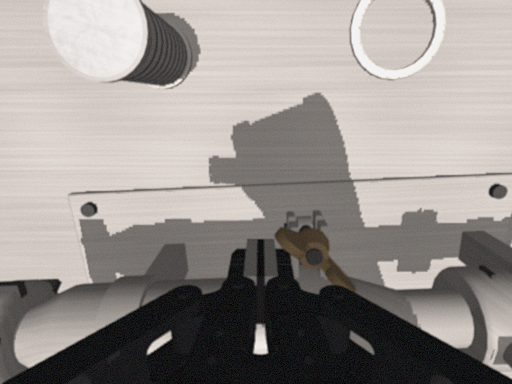

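The wing follows the fingertip, which sits at about (262,262) beside the wing tip at (285,237). I'll continue the stroke.

Request:
jog_arm:
  plan: "0 0 0 9 -5 -1 0; 0 0 0 16 -13 -1 0; 0 0 0 25 -19 -1 0; 0 0 0 22 -26 -1 0; 0 0 0 19 -35 -1 0"

```text
clock: 4.1
eef_pos: [0.6166, 0.0466, 0.1438]
eef_rot: [[1.0, -0.003, 0.006], [-0.003, -1.0, 0.002], [0.006, -0.002, -1.0]]
contact_force: [0.3, 1.7, -0.6]
opening: 0.0004
```

```bash
python3 -c "
from h import *
nut(f='w3')"
```

```text
nut px (296, 377) n 114 mid [539.8  26.3] dir 89.9 len 18.9 tcp [616.6  46.6 143.8] F [ 0.3  1.7 -0.6] t 4.1
```

Request:
jog_arm:
  plan: "0 0 0 -4 -6 0 0; 0 0 0 -8 -12 0 0; 0 0 0 -14 -24 0 0; 0 0 0 0 -28 0 0; 0 0 0 0 -28 45 0"

```text
clock: 4.78
eef_pos: [0.6144, 0.0147, 0.1853]
eef_rot: [[1.0, -0.007, -0.003], [-0.007, -1.0, 0.0], [-0.003, -0.0, -1.0]]
contact_force: [-0.4, -0.2, 1.0]
opening: -0.0002
```

Request:
jog_arm:
  plan: "0 0 0 -20 25 8 0; 0 0 0 -38 73 8 0; 0 0 0 -38 73 8 0"

```text
clock: 5.15
eef_pos: [0.5754, 0.093, 0.1941]
eef_rot: [[1.0, 0.001, -0.003], [0.001, -1.0, 0.002], [-0.003, -0.002, -1.0]]
contact_force: [0.2, -0.3, 0.9]
opening: 0.0006
```

```bash
python3 -c "
from h import *
nut(f='w4')"
```

```text
nut px (323, 188) n 1148 mid [597.   52.5] dir 74.5 len 50.5 tcp [575.4  93.  194.1] F [ 0.2 -0.3  0.9] t 5.15
```

View pics/w4.png

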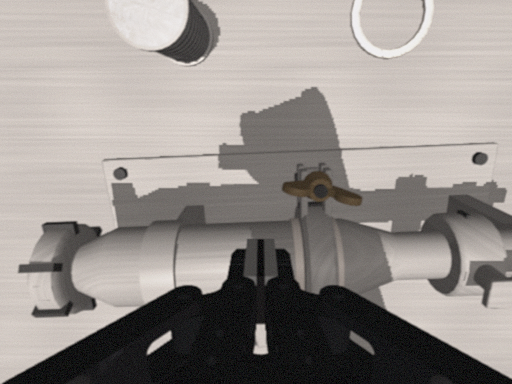

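The nut is at (320,188), wings at about 80°: the first stroke turned it about 170°. I'll repeat the stroke.

Request:
jog_arm:
  plan: "0 0 0 0 0 -32 0; 0 0 0 0 0 -50 0; 0 0 0 0 0 -50 0; 0 0 0 9 -8 -50 0; 0 0 0 20 -10 -50 0"

```text
clock: 5.82
eef_pos: [0.5975, 0.0785, 0.1446]
eef_rot: [[1.0, -0.004, -0.002], [-0.004, -1.0, -0.0], [-0.002, 0.0, -1.0]]
contact_force: [-1.8, 0.8, 0.0]
opening: -0.0002
```

Request:
jog_arm:
  plan: "0 0 0 9 -5 -1 0; 0 0 0 16 -13 -1 0; 0 0 0 25 -19 -1 0; 0 0 0 22 -26 -1 0; 0 0 0 19 -35 -1 0"

```text
clock: 6.45
eef_pos: [0.6163, 0.0433, 0.1436]
eef_rot: [[1.0, -0.004, -0.002], [-0.004, -1.0, 0.0], [-0.002, -0.0, -1.0]]
contact_force: [0.5, 0.8, -0.1]
opening: -0.0001
```

Request:
jog_arm:
  plan: "0 0 0 -4 -6 0 0; 0 0 0 -8 -13 0 0; 0 0 0 -16 -26 0 0; 0 0 0 0 -30 0 0; 0 0 0 0 -30 46 0"

```text
clock: 7.08
eef_pos: [0.6136, 0.0105, 0.1861]
eef_rot: [[1.0, -0.006, -0.01], [-0.006, -1.0, -0.001], [-0.01, 0.001, -1.0]]
contact_force: [0.5, 0.1, 0.5]
opening: 0.0004
```

Request:
jog_arm:
  plan: "0 0 0 -20 25 8 0; 0 0 0 -38 75 8 0; 0 0 0 -38 75 8 0"

```text
clock: 7.45
eef_pos: [0.5733, 0.0901, 0.1948]
eef_rot: [[1.0, 0.001, -0.011], [0.001, -1.0, 0.0], [-0.011, -0.0, -1.0]]
contact_force: [0.4, 0.1, 0.2]
opening: 0.0
```

```bash
python3 -c "
from h import *
nut(f='w5')"
```

```text
nut px (318, 182) n 1142 mid [597.8  53. ] dir 78.5 len 50.1 tcp [573.3  90.1 194.8] F [0.4 0.1 0.2] t 7.45
```

Request:
jog_arm:
  plan: "0 0 0 0 0 -32 0; 0 0 0 0 0 -50 0; 0 0 0 0 0 -51 0; 0 0 0 10 -6 -51 0; 0 0 0 22 -8 -51 0"

```text
clock: 8.12
eef_pos: [0.5975, 0.078, 0.1443]
eef_rot: [[1.0, -0.003, -0.01], [-0.003, -1.0, -0.002], [-0.01, 0.002, -1.0]]
contact_force: [-1.5, 0.5, 0.4]
opening: -0.0002
```

Request:
jog_arm:
  plan: "0 0 0 9 -5 -1 0; 0 0 0 13 -9 -1 0; 0 0 0 17 -13 -1 0; 0 0 0 17 -13 -1 0"

```text
clock: 8.62
eef_pos: [0.6149, 0.0646, 0.1434]
eef_rot: [[1.0, -0.004, -0.009], [-0.004, -1.0, -0.002], [-0.009, 0.002, -1.0]]
contact_force: [1.0, 0.6, -0.2]
opening: 0.0002
```

```bash
python3 -c "
from h import *
nut(f='w6')"
```

```text
nut px (290, 262) n 266 mid [612.   49.1] dir 1.5 len 15.9 tcp [614.9  64.6 143.4] F [ 1.   0.6 -0.2] t 8.625
```

View pics/w6.png

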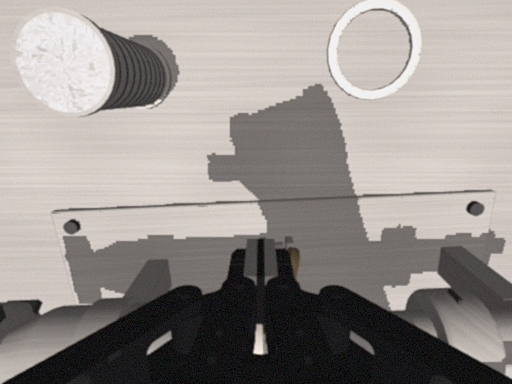

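The wing points nearly straight up the image at (294,262) against the finger's right side, so it is not home yet. From here I'll use small steps and watch the force.

Request:
jog_arm:
  plan: "0 0 0 7 0 0 0; 0 0 0 7 -2 0 0; 0 0 0 7 -2 0 0"

```text
clock: 9.05
eef_pos: [0.6218, 0.0623, 0.1433]
eef_rot: [[1.0, -0.004, -0.009], [-0.004, -1.0, -0.002], [-0.009, 0.003, -1.0]]
contact_force: [0.3, -0.1, -0.0]
opening: 0.0
```

Request:
jog_arm:
  plan: "0 0 0 0 -1.5 0 0; 0 0 0 0 -1.5 0 0"

```text
clock: 9.3
eef_pos: [0.6217, 0.0609, 0.1433]
eef_rot: [[1.0, -0.004, -0.009], [-0.004, -1.0, -0.002], [-0.009, 0.002, -1.0]]
contact_force: [0.6, 1.9, 0.3]
opening: -0.0
```

Request:
jog_arm:
  plan: "0 0 0 0 -1.5 0 0; 0 0 0 0 -1.5 0 0"

```text
clock: 9.55
eef_pos: [0.6218, 0.0591, 0.1434]
eef_rot: [[1.0, -0.004, -0.009], [-0.004, -1.0, -0.003], [-0.009, 0.003, -1.0]]
contact_force: [0.4, 0.3, -0.2]
opening: 0.0004
```

Request:
jog_arm:
  plan: "0 0 0 0 -1.5 0 0; 0 0 0 0 -1.5 0 0"

```text
clock: 9.8
eef_pos: [0.6219, 0.0572, 0.1434]
eef_rot: [[1.0, -0.005, -0.009], [-0.005, -1.0, -0.003], [-0.009, 0.003, -1.0]]
contact_force: [-0.3, -0.6, 1.2]
opening: -0.0002
```

Request:
jog_arm:
  plan: "0 0 0 0 -1.5 0 0; 0 0 0 0 -1.5 0 0"

```text
clock: 10.05
eef_pos: [0.6219, 0.0557, 0.1434]
eef_rot: [[1.0, -0.005, -0.009], [-0.005, -1.0, -0.003], [-0.009, 0.003, -1.0]]
contact_force: [0.1, 0.2, 0.3]
opening: -0.0002
```

No stop has been felt yet, so I'll back away and look.

Request:
jog_arm:
  plan: "0 0 0 0 4 0 0; 0 0 0 0 4 45 0; 0 0 0 -25 20 50 0; 0 0 0 -46 35 50 0; 0 0 0 -46 35 50 0"

```text
clock: 10.68
eef_pos: [0.5746, 0.0927, 0.1939]
eef_rot: [[1.0, -0.001, -0.009], [-0.001, -1.0, -0.003], [-0.009, 0.003, -1.0]]
contact_force: [0.5, -0.4, -0.7]
opening: 0.0003
```

```bash
python3 -c "
from h import *
nut(f='w7')
c=cv2.imread('pics/w7.png')[120:280,200:420];cv2.imwrite('pics/w7c.png',cv2.resize(c,None,fx=3,fy=3))"
```

```text
nut px (314, 187) n 1187 mid [595.8  58.2] dir 156.8 len 50.0 tcp [574.6  92.7 193.9] F [ 0.5 -0.4 -0.7] t 10.675
```

View pics/w7c.png

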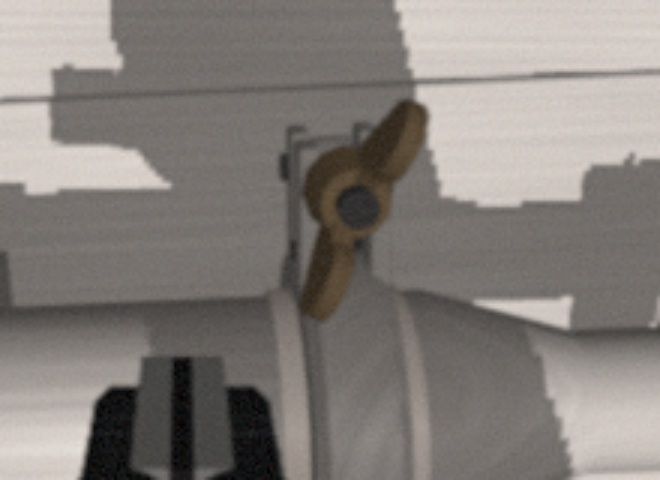

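The wings now lie at about -23°, with tips at (405,125) and (322,300) in the crop, close to the home direction. The fingertip is thinner than I assumed. I'll resume pushing to see whether this is the hard stop or a half turn short of it.

Request:
jog_arm:
  plan: "0 0 0 25 -15 0 0; 0 0 0 47 -33 0 0; 0 0 0 47 -33 -30 0; 0 0 0 47 -33 -50.5 0; 0 0 0 47 -33 -50.5 0"

```text
clock: 11.35
eef_pos: [0.6227, 0.0576, 0.1419]
eef_rot: [[1.0, -0.004, -0.009], [-0.004, -1.0, -0.004], [-0.009, 0.004, -1.0]]
contact_force: [0.6, -0.0, 1.0]
opening: -0.0002
```

Request:
jog_arm:
  plan: "0 0 0 0 -2 0 0; 0 0 0 0 -4 0 0; 0 0 0 0 -4 0 0"

```text
clock: 11.72
eef_pos: [0.6226, 0.055, 0.1425]
eef_rot: [[1.0, -0.003, -0.009], [-0.003, -1.0, -0.002], [-0.009, 0.002, -1.0]]
contact_force: [-0.4, 3.3, -0.3]
opening: -0.0001
```

Request:
jog_arm:
  plan: "0 0 0 0 -1.5 0 0; 0 0 0 0 -1.5 0 0"

```text
clock: 11.98
eef_pos: [0.6225, 0.0548, 0.1425]
eef_rot: [[1.0, -0.002, -0.008], [-0.002, -1.0, -0.001], [-0.008, 0.001, -1.0]]
contact_force: [0.8, 5.2, -1.4]
opening: -0.0001
```

The tip stopped: it was told to go 1.5 mm and moved 0.2 mm, with about 5 N on it. That is the hard stop, so I'll back off, lift and take a last look.

Request:
jog_arm:
  plan: "0 0 0 0 5 0 0; 0 0 0 0 6 45 0; 0 0 0 -25 20 52 0; 0 0 0 -47 37 52 0; 0 0 0 -47 37 52 0"

```text
clock: 12.6
eef_pos: [0.5744, 0.0923, 0.1953]
eef_rot: [[1.0, 0.001, -0.008], [0.001, -1.0, -0.003], [-0.008, 0.003, -1.0]]
contact_force: [0.4, 0.3, -0.4]
opening: 0.0004
```

```bash
python3 -c "
from h import *
nut(z=.143,f='w8')
c=cv2.imread('pics/w8.png')[120:280,200:420];t=grab_frame('top')[110:260,115:445,::-1]
cv2.imwrite('pics/w8c.png',np.vstack([cv2.resize(c,(412,300)),cv2.resize(np.ascontiguousarray(t),(412,187))]))"
```

```text
nut px (313, 186) n 1172 mid [595.2  57.9] dir 156.8 len 51.0 tcp [574.4  92.3 195.3] F [ 0.4  0.3 -0.4] t 12.6
```

View pics/w8c.png

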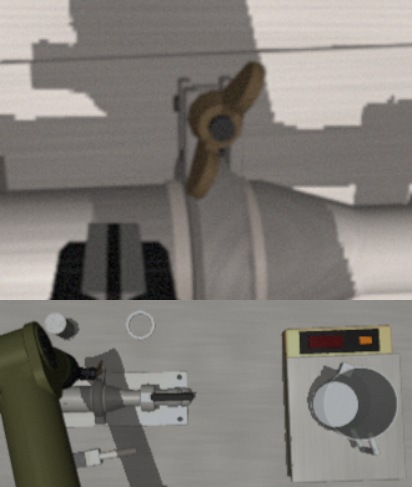

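The wings are at 156.8°, unchanged by the 5 N push, and the predicted home direction is 156.5°. The gripper is clear and the bystanders are in place, so I'm handing in.

```bash
python3 -c "
from workcell import *
print(job_done())"
```

```text
the job is handed in; nothing more can be done
None
```

The wing nut is fully home on the clamp. I turned it clockwise with the shut fingertips in three strokes, about 450° in all, and never gripped it. I handed the job in about 12.6 s into the 58 s limit.

- **Hard stop:** on the last push the tip moved only 0.2 mm of a commanded 1.5 mm, and the force rose to about 5 N. I stopped there and backed off.
- **Wing direction:** it measured 156.8° both before and after that push. The predicted home direction is 156.5°.
- **Height not checked:** I did not measure the nut's height. That it is home, not a half turn short, rests on the hard stop.
- **Clearance:** after backing off, the contact force was about zero. In the last top view the jug, gasket, screen and brush were where they started, judged by eye.
- **Disagreements:** early on, the wrist camera read the wing angle about 10° off the top camera (58° against 69°). The fingertip was also thinner than I assumed, so the nut lagged my predicted angles and I went by the force and the pictures.

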